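# Turn the status flag of the loaded board stand

## Task

One of the two bench stands has a circuit board in its pocket. Flip that stand's white flag paddle right over its pivot, by pushing with the fingertips only, until it lies flat on the rest on the other side and shows the ring mark instead of the bar. Push gently; leave the other stand's flag as it is, and do not pick up, shove or knock over the stands, the board or the things around them.

Things in the scene. Friction and masses are not known exactly. Their poses are not given: they have to be found in the camera images.
- loaded_stand: The flag stand whose pocket holds the circuit board. Dark steel plate 160 x 160 x 10 mm, loose, about 0.9 kg; origin at the centre of its underside, x from pocket to flag (away from the robot at yaw 0), y left, z up. Pocket inside 68 x 101 mm, rim 5 mm high, centred at x = -38 mm. Flag shaft along x at y = 0, z = 60 mm, middle at x = 42 mm.
- empty_stand: The other flag stand, identical, with an empty pocket. Dark steel plate 160 x 160 x 10 mm, loose, about 0.9 kg; origin at the centre of its underside, x from pocket to flag (away from the robot at yaw 0), y left, z up. Pocket inside 68 x 101 mm, rim 5 mm high, centred at x = -38 mm. Flag shaft along x at y = 0, z = 60 mm, middle at x = 42 mm.
- loaded_flag (a joint): Hinge of the loaded stand's white paddle, rad. 0: flat on the rest on the stand's +y (left) side, bar mark up; grows as it swings up (1.57: upright); 3.14: flat on the rest on the -y (right) side, ring mark up. Stops at both ends. Stiff: about 0.03 N m turns it and it stays where it is left. Starts between 0 and 0.35.
- empty_flag (a joint): Hinge of the empty stand's white paddle, rad. 0: flat on the rest on the stand's +y (left) side, bar mark up; grows as it swings up (1.57: upright); 3.14: flat on the rest on the -y (right) side, ring mark up. Stops at both ends. Stiff: about 0.03 N m turns it and it stays where it is left. Starts between 0 and 0.35.
- loaded_flag_pivot (a point): Middle of the loaded stand's flag shaft, on its axis, 60 mm above the bench. Cheeks 5 mm thick, 24 mm wide along y, tops at z = 66 mm, stand 28.5 mm either side of it along x. Round rests 10 mm thick, tops at z = 57 mm, stand 42 mm from it along +y and -y.
- loaded_flag_end (a point): Middle of the free end of the loaded stand's white paddle: a plate 46 mm wide (along the shaft), 5 mm thick, reaching 70 mm from the shaft axis, its mid-plane through the axis.
- loaded_flag_tab (a point): Tip of the loaded stand's grey thumb tab: 20 mm wide along the shaft, 5 mm thick, reaching 38 mm from the shaft axis. It turns with the paddle, at right angles to it: straight up at joint 0, level towards -y when the paddle is upright, straight down at 3.14.
- empty_flag_end (a point): Middle of the free end of the empty stand's paddle.
- board: Green circuit board, 62 x 95 x 14 mm, loose in the loaded stand's pocket; origin at the centre of its underside, the ends of its 2 mm feet, which sink into the stand's plate.
- spool: Solder spool, 54 mm across, 43 mm high, loose bystander; origin at the centre of its underside.
- bottle: Brown dropper bottle, 38 mm across, 75 mm high, loose bystander; origin at the centre of its underside.
- loupe: Black eye loupe, 35 mm across, 32 mm high, loose bystander; origin at the centre of its underside.
- box: Small pink box, 40 x 55 x 20 mm, loose bystander; origin at the centre of its underside.
Mind the look-alikes: they are no part of the job. Leave any brown look-alike of the empty_stand alone.

How it is judged:
By the outcome, as a careful person would: the job done as asked, in the order asked, and still so for the second after the job is handed in, with the robot touching nothing.
It also fails if it takes over 40 s, if anything falls off the work surface, if the arm or the gripper's body presses on something with over 40 N, if the wrist force passes 120 N, or if a joint passes its speed limit or range.

## Robot

A 6-joint arm with a two-finger parallel gripper is mounted at the origin on a cart in front of the work surface, level with it; the furniture and walls round the work are solid. World frame = base frame: x ahead of the robot, y to its left, z up, the work surface at z = 0. Lengths are in mm, angles in rad, forces in N, time in s.
With the tool pointing down it reaches from about 250 to 775 mm from the base axis. Payload 4 kg.
Tool frame: the origin (TCP) lies at the very end of the fingers, on their centre line; the grasp point (between the pads) lies 19 mm behind it; z points along the fingers, x is the direction in which the jaws open and shut, and the axes are right-handed (so a half turn about z gives the same grasp; the last joint's range is limited). The gripper opens to 94 mm and grips with 3 to 60 N. Pads are 16 mm wide; open, the fingers measure 119 mm over their backs; the gripper's body (75 mm by 177 mm) begins 78 mm behind the grasp point.
Start: joints at [-1.216, 0.087, 1.371, -0, 1.684, -0.103], TCP at [243.087, -493.385, 205.506] pointing down, gripper open.
Joint ranges: [-3.1, 3.1], [-0.76, 2.03], [0.27, 2.55], [-1.08, 4.22], [0.17, 2.65], [-2.57, 2.57]. Speed limits (rad/s): [2.79, 2.79, 3.14, 3.14, 3.14, 3.14].

## Interface

Orientations are given as a 3x3 rotation matrix whose columns are the frame's x, y, z axes.
In Python, from plant import ctrl gives the robot as it stands.
- The arm moves only by the shell command python3 -m handwheel 'ROWS' [FORCE]. ROWS is JSON, a list of rows, each a list of 3 entries, a list of its own where there are three numbers: the finger opening in m, from 0 to 0.094, then the shift along the tool's x, y, z in m, then the turn, a rotation vector about the tool's x, y, z in degrees. In form: [[gripper, [dx, dy, dz], [ax, ay, az]], ...]. A call has 1 to 10 rows; each row shifts and turns the pose as measured when the row begins, along the tool's axes as they then stand; what a row does not reach is not made up. A row lasts 1/12 s, in which the tool goes at most 41.7 mm and 7.16 degrees, less where a joint would pass 70% of its speed; a pose out of reach is approached as far as the arm can. A call with a gripper value outside its range is refused whole. The fingers move at their own pace and stop on an object; FORCE is the grip in N (left out, the last holds). Time passes only in rows, so rows that do not move let the fingers close. It gives the time, the measured TCP pose, the force and the opening at its end, in the units of the state.
- ctrl.observe(): the state, without advancing time (a new reading comes with each control period).
- ctrl.snapshot(name): name is "side" or "top"; returns the picture (400x640x3 uint8, red, green, blue); there is no depth.
- ctrl.get_calibration(name): a dict with "vertical_fov" (degrees; the focal length in pixels is half the picture's height over the tangent of half this angle, whatever the lens; pixels are square), "cx", "cy" (the principal point, pixels), "eye" and "attitude" of the camera in the world. Camera axes: x right, y down, z forward; pixel columns grow to the right and rows downward; lengths in mm; the calibration is good to about 2 mm. A picture is of the moment at which its call begins. get_calibration takes no time and is no camera call.
- ctrl.job_done(): hands the job in, once; it reports no verdict.
The state is a dict: "clock": time; "joints": joint angles; "joint_velocities": joint speeds; "effort": joint torques, N m; "ee_pos": TCP position; "orientation": TCP orientation; "wrist_force": force on the tool from outside, world axes, zero at the start; "torque": the same for the moment, N m; "finger_gap": finger opening in mm.
Only numpy, scipy, OpenCV 4.12 (cv2) and the standard library are available. Lean on these libraries where they do the work, as an engineer would, in place of code of your own. Each camera call takes 0.05 s, during which the arm holds its last target.

## Working session

There is one attempt and no reset: what is moved stays moved. The work goes in short steps, Python scripts to look and compute and a shell command to move; the robot and the scene stay as the last step left them, time stands still between calls to the robot, and variables do not carry over. Pictures are saved under pics/ and viewed, and the job is handed in when it is done.

```bash
ls; mkdir -p pics; python3 - <<'E'
from plant import ctrl
import cv2
for n in ("top","side"):
    im=ctrl.snapshot(n); cv2.imwrite(f"pics/{n}0.png",im[:,:,::-1]); print(n,ctrl.get_calibration(n))
s=ctrl.observe();print(s)
E
```

```text
pics
top {'vertical_fov': 45.22820471593806, 'cx': 318.3463815584383, 'cy': 203.8481059849968, 'eye': array([ 339.26443308,  179.74290557, 1805.88028857]), 'attitude': array([[ 0.00121644, -0.99147109,  0.13032111],
       [-0.99993027, -0.00273682, -0.01148796],
       [ 0.01174664, -0.13029805, -0.99140528]])}
side {'vertical_fov': 55.224111077839204, 'cx': 313.61805208743465, 'cy': 192.89555575226854, 'eye': array([ 172.29284824, -926.66595714,  728.93317565]), 'attitude': array([[ 0.94366071, -0.14892565,  0.29550909],
       [-0.33055109, -0.46606663,  0.82068135],
       [ 0.01550643, -0.87212559, -0.4890363 ]])}
{'clock': 0.1, 'joints': array([-1.21609971e+00,  8.78825333e-02,  1.37204297e+00, -1.02832533e-05,
        1.68360158e+00, -1.03116597e-01]), 'joint_velocities': array([-0.00177315, -0.00062758, -0.00321061,  0.00062844,  0.00030506,
       -0.00149502]), 'effort': array([ 3.61659237e-03, -3.41249514e+01, -3.03302836e+01,  7.20146787e-02,
        3.03614675e-02, -1.05228185e-04]), 'ee_pos': array([ 242.91194766, -492.92203886,  204.45094776]), 'orientation': array([[ 4.41985885e-01, -8.97021746e-01, -6.81422133e-04],
       [-8.97019939e-01, -4.41986370e-01,  1.81047036e-03],
       [-1.92521058e-03, -1.88953104e-04, -9.99998129e-01]]), 'wrist_force': array([-0.04963189, -0.14429105, -0.36914051]), 'torque': array([0.02209093, 0.05139819, 0.00354016]), 'finger_gap': 94.20035850481237}
```

View pics/top0.png

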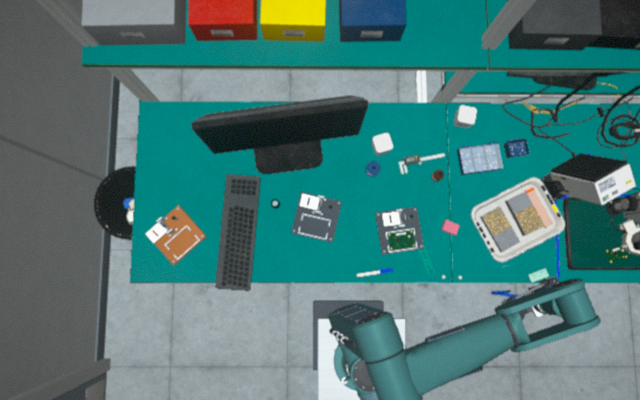

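View pics/side0.png

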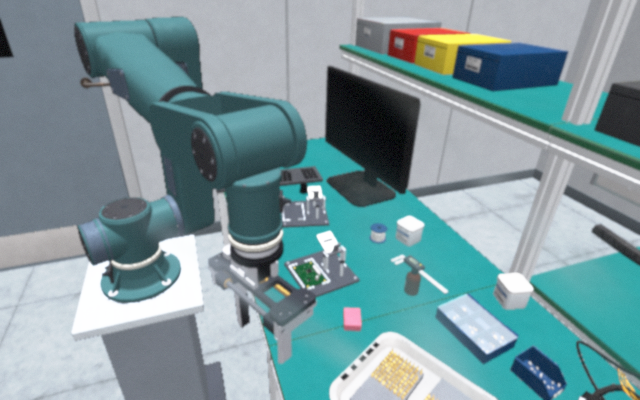

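```bash
cat > h.py <<'E'
import numpy as np, cv2
from plant import ctrl
def cal(n):
    c=ctrl.get_calibration(n); f=200/np.tan(np.radians(c['vertical_fov'])/2); return c,f
def ray(n,u,v):
    c,f=cal(n); d=c['attitude']@np.array([(u-c['cx'])/f,(v-c['cy'])/f,1]); return c['eye'],d
def onz(n,u,v,z):
    e,d=ray(n,u,v); return e+d*(z-e[2])/d[2]
def proj(n,P):
    c,f=cal(n); q=(np.asarray(P)-c['eye'])@c['attitude']; return q[:2]/q[2]*f+[c['cx'],c['cy']]
def tri(a,b):
    e1,d1=ray('top',*a); e2,d2=ray('side',*b)
    t=np.linalg.lstsq(np.c_[d1,-d2],e2-e1,rcond=None)[0]
    p,q=e1+d1*t[0],e2+d2*t[1]; return (p+q)/2,np.linalg.norm(p-q)
def crop(im,x0,y0,w,h,s,name):
    c=cv2.resize(im[y0:y0+h,x0:x0+w],None,fx=s,fy=s,interpolation=cv2.INTER_CUBIC)
    cv2.imwrite(name,c[:,:,::-1])
E
python3 - <<'E'
from h import *
t=cv2.imread('pics/top0.png')[:,:,::-1]; s=cv2.imread('pics/side0.png')[:,:,::-1]
crop(t,360,195,80,75,8,'pics/t0c.png'); crop(s,270,220,100,75,8,'pics/s0c.png')
E
```

```text
(no output)
```

View pics/t0c.png

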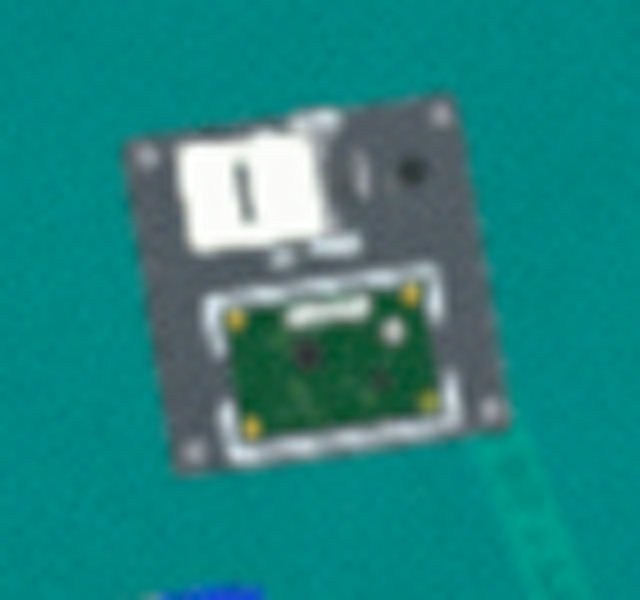

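View pics/s0c.png

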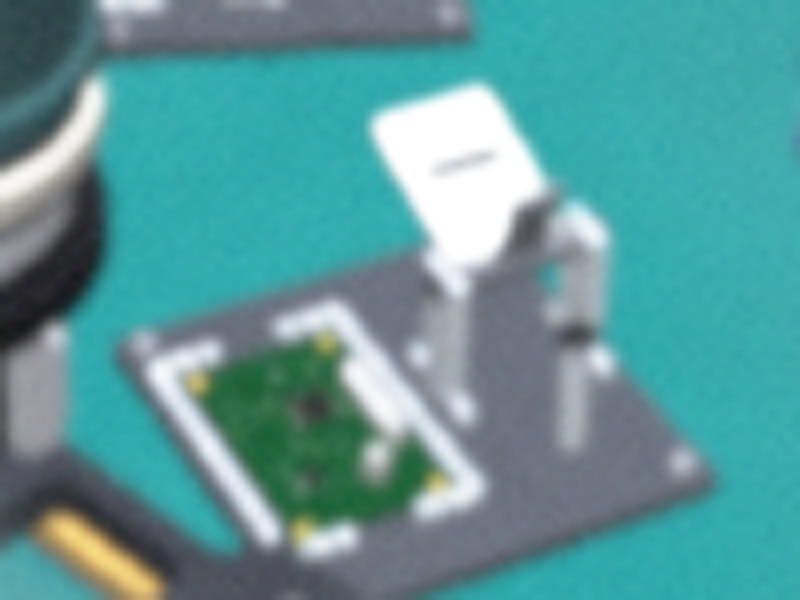

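```bash
python3 - <<'E'
from h import *
T=lambda x,y:((x+.5)/8-.5+360,(y+.5)/8-.5+195); S=lambda x,y:((x+.5)/8-.5+270,(y+.5)/8-.5+220)
P=np.array([onz('top',*T(*c),10) for c in [(125,142),(458,92),(508,425),(175,475)]])
print(P.round(1)); c=P.mean(0); ex=(P[0]+P[1]-P[2]-P[3])[:2]; ex/=np.linalg.norm(ex); 
print('c',c,'yaw',np.degrees(np.arctan2(ex[1],ex[0])),np.linalg.norm(P[0]-P[1]),np.linalg.norm(P[1]-P[2]))
# side check
Q=np.array([onz('side',*S(*c),10) for c in [(715,478),(120,350)]]); print('side corners TR,BL',Q.round(1))
e=[tri(T(178,148),S(488,85)),tri(T(192,252),S(372,122))]
ey=np.array([-ex[1],ex[0]])
for p,r in e:
    d=p[:2]-c[:2]; print(p.round(1),r.round(1),'local',(d@ex).round(1),(d@ey).round(1))
for z in (60,):
  for q in [(178,148),(192,252)]:
    p=onz('top',*T(*q),z); d=p[:2]-c[:2]; print('z',z,d@ex,d@ey)
E
```

```text
[[ 543.7  -55.4   10. ]
 [ 567.9 -213.3   10. ]
 [ 411.2 -232.7   10. ]
 [ 387.7  -76.5   10. ]]
c [ 477.62250971 -144.45201338   10.        ] yaw 7.379372606999359 159.7380897498508 157.9647184033639
side corners TR,BL [[ 564.9 -216.3   10. ]
 [ 389.2  -87.2   10. ]]
[534.2 -70.2  83.3] 3.0 local 65.6 66.4
[487.1 -76.   81.1] 2.6 local 18.2 66.7
z 60 66.41362919456043 63.34708189078526
z 60 18.34333577145864 63.891083206995916
```

```bash
cat >> h.py <<'E'
O=np.array([477.6,-144.5]); Y=np.radians(8.)
EX=np.array([np.cos(Y),np.sin(Y)]); EY=np.array([-EX[1],EX[0]])
def W(x,y,z): return np.r_[O+x*EX+y*EY,z]
def st(*tgt):
    s=ctrl.observe(); R=s['orientation']; p=s['ee_pos']; d=p[:2]-O
    print('t',round(s['clock'],2),'tcp',p.round(1),'local',(d@EX).round(1),(d@EY).round(1),'yaw',np.degrees(np.arctan2(R[1,0],R[0,0])).round(2),'tz',R[:,2].round(3),'F',s['wrist_force'].round(2),'gap',s['finger_gap'].round(1))
    if tgt: print('shift tool mm',(R.T@(W(*tgt)-p)).round(1))
E
python3 -m handwheel '[[0,[0,0,-0.01],[0,0,-7.1]],[0,[0,0,0],[0,0,-7.1]],[0,[0,0,0],[0,0,-7.1]],[0,[0,0,0],[0,0,-7.1]],[0,[0,0,0],[0,0,-7.1]],[0,[0,0,0],[0,0,-7.1]],[0,[0,0,0],[0,0,-7.1]],[0,[0,0,0],[0,0,-7.1]],[0,[0,0,0],[0,0,-7.1]],[0,[0,0,0],[0,0,-7.1]]]' 10
python3 -c "
from h import *
st(42,12,180);print(ctrl.observe()['joints'])"
```

```text
clock: 0.93
ee_pos: [241.8, -489.7, 207.5]
orientation: [[0.99, 0.141, -0.005], [0.141, -0.99, 0.015], [-0.003, -0.015, -1.0]]
wrist_force: [-0.3, -0.5, -0.2]
finger_gap: 30.9Traceback (most recent call last):
  File "<string>", line 3, in <module>
    st(42,12,180);print(ctrl.observe()['joints'])
    ~~^^^^^^^^^^^
  File "h.py", line 23, in st
    print('t',round(s['clock'],2),'tcp',p.round(1),'local',(d@EX).round(1),(d@EY).round(1),'yaw',np.degrees(np.arctan2(R[1,0],R[0,0])).round(2),'tz',R[:,2].round(3),'F',s['wrist_force'].round(2),'gap',s['finger_gap'].round(1))
                                                                                                                                                                                                         ^^^^^^^^^^^^^^^^^^^^^
AttributeError: 'float' object has no attribute 'round'
```

```bash
sed -i "s/s\['finger_gap'\].round(1)/round(float(s['finger_gap']),1)/" h.py
python3 -m handwheel '[[0,[0.028,-0.028,0],[0,0,0]],[0,[0.028,-0.028,0],[0,0,0]],[0,[0.028,-0.028,0],[0,0,0]],[0,[0.028,-0.028,0],[0,0,0]],[0,[0.028,-0.028,0],[0,0,0]],[0,[0.028,-0.028,0],[0,0,0]],[0,[0.028,-0.028,0],[0,0,0]],[0,[0.028,-0.028,0],[0,0,0]],[0,[0.028,-0.028,0],[0,0,0]],[0,[0.028,-0.028,0],[0,0,0]]]'
python3 -c "
from h import *
st(42,12,180);print(ctrl.observe()['joints'])"
```

```text
clock: 1.77
ee_pos: [481.7, -164.3, 203.3]
orientation: [[0.992, 0.129, -0.014], [0.129, -0.991, 0.021], [-0.011, -0.023, -1.0]]
wrist_force: [0.5, -0.2, -0.1]
finger_gap: 0.9
t 1.77 tcp [ 481.7 -164.3  203.3] local 1.3 -20.2 yaw 7.43 tz [-0.014  0.021 -1.   ] F [ 0.54 -0.16 -0.1 ] gap 0.9
shift tool mm [ 40.7 -32.1  23.6]
[-0.44939865  0.01187335  1.45397104  0.01335681  1.69770465 -0.57739096]
```

```bash

python3 -m handwheel '[[0,[0.02,-0.016,0.006],[-1.3,0.6,-0.6]],[0,[0.02,-0.016,0.008],[0,0,0]],[0,[0,0,0.005],[0,0,0]],[0,[0,0,0],[0,0,0]]]'
python3 -c "
from h import *
st(42,12,80)
t=ctrl.snapshot('top'); s=ctrl.snapshot('side')
crop(t,340,175,120,100,6,'pics/t1c.png'); crop(s,250,160,130,120,5,'pics/s1c.png')"
```

```text
clock: 2.1
ee_pos: [521.1, -116.9, 181.8]
orientation: [[0.988, 0.152, -0.001], [0.152, -0.988, 0.003], [-0.001, -0.003, -1.0]]
wrist_force: [-0.7, 0.0, 0.0]
finger_gap: 0.6
t 2.1 tcp [ 521.1 -116.9  181.8] local 46.9 21.2 yaw 8.75 tz [-0.001  0.003 -1.   ] F [-0.72  0.03  0.01] gap 0.6
shift tool mm [ -4.9   9.5 101.7]
```

View pics/s1c.png

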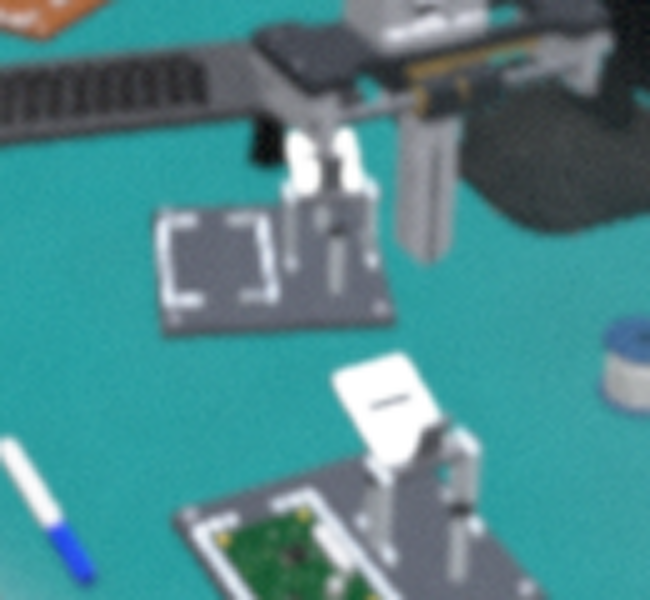

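View pics/t1c.png

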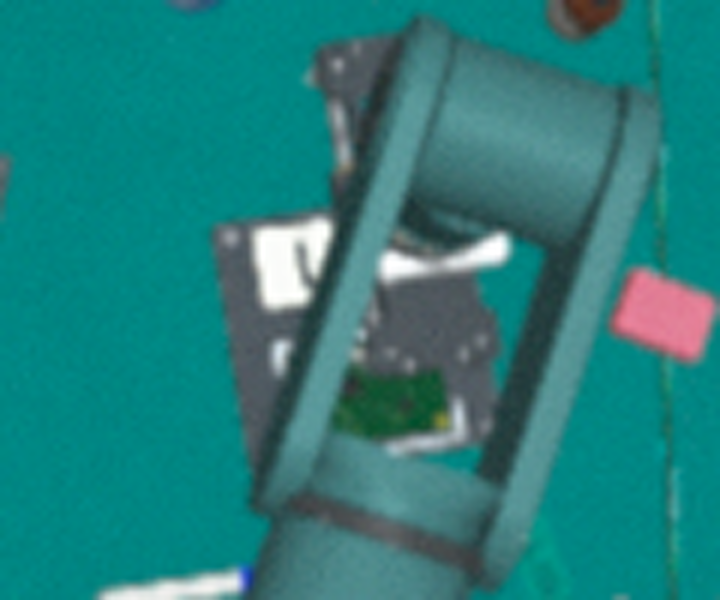

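```bash

python3 -c "
from h import *
st(42,12,80)
C=lambda P:((proj('side',P)-[250,160])*5).round(0)
print(C(ctrl.observe()['ee_pos']),'tabtip',C(W(42,-12,96)),'cheek tops',C(W(13.5,0,66)),C(W(70.5,0,66)),'end',C(W(19,66.5,82)),C(W(65,66.5,82)))"
```

```text
t 2.2 tcp [ 520.9 -118.2  182.8] local 46.6 20.0 yaw 8.61 tz [ 0.     0.003 -1.   ] F [-0.53 -0.8   0.02] gap 0.6
shift tool mm [ -4.7   8.3 102.7]
[417. 252.] tabtip [432. 417.] cheek tops [374. 462.] [462. 434.] end [328. 373.] [397. 353.]
```

```bash

python3 -m handwheel '[[0,[-0.004,0.006,0.02],[0,0,0.5]],[0,[0,0,0.025],[0,0,0]],[0,[0,0,0.025],[0,0,0]],[0,[0,0,0.02],[0,0,0]],[0,[0,0,0.006],[0,0,0]],[0,[0,0,0],[0,0,0]]]'
python3 -c "
from h import *
st(42,12,80)
s=ctrl.snapshot('side')
crop(s,270,200,100,80,7,'pics/s2c.png')"
```

```text
clock: 2.7
ee_pos: [516.8, -134.3, 89.0]
orientation: [[0.992, 0.128, 0.008], [0.128, -0.992, -0.003], [0.008, 0.005, -1.0]]
wrist_force: [-1.1, 0.5, 0.8]
finger_gap: 0.7
t 2.7 tcp [ 516.8 -134.3   89. ] local 40.2 4.7 yaw 7.36 tz [ 0.008 -0.003 -1.   ] F [-1.12  0.48  0.83] gap 0.7
shift tool mm [ 1.7 -7.4  8.9]
```

View pics/s2c.png

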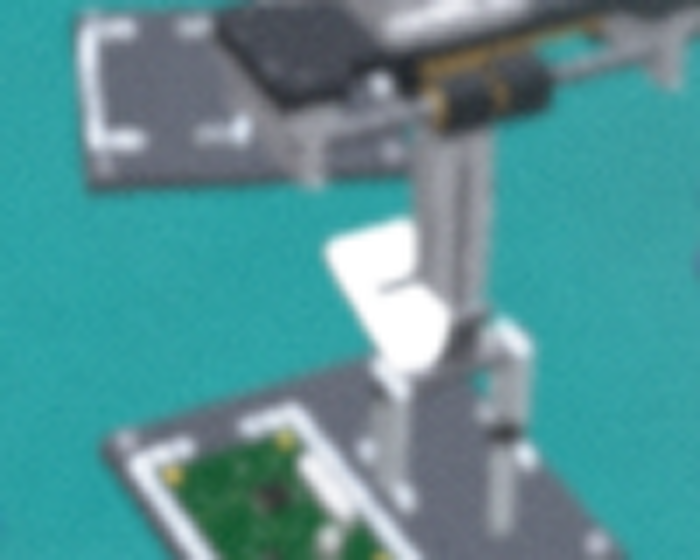

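```bash

python3 -m handwheel '[[0,[0.001,0,0.006],[0,0,0]],[0,[0,0.001,0.006],[0,0,-0.5]],[0,[0,0.004,0],[0,0,0]],[0,[0,0.005,0],[0,0,0]],[0,[0,0.005,0],[0,0,0]],[0,[0,0.005,0],[0,0,0]]]'
python3 -c "
from h import *
st(42,-20,75)"
```

```text
clock: 3.25
ee_pos: [523.9, -155.7, 83.2]
orientation: [[0.99, 0.138, 0.018], [0.138, -0.99, -0.004], [0.017, 0.006, -1.0]]
wrist_force: [-0.1, 1.0, -0.3]
finger_gap: 0.5
t 3.25 tcp [ 523.9 -155.7   83.2] local 44.3 -17.6 yaw 7.92 tz [ 0.018 -0.004 -1.   ] F [-0.14  1.01 -0.27] gap 0.5
shift tool mm [-2.4  2.4  8.1]
```

```bash

python3 -m handwheel '[[0,[-0.001,0,0.007],[0,-1,0]],[0,[-0.001,0.002,0.004],[0,0,0]],[0,[0,0.004,0],[0,0,0]],[0,[0,0.003,0],[0,0,0]],[0,[0,0,0],[0,0,0]]]'
python3 -c "
from h import *
st(42,-25,74)
s=ctrl.snapshot('side')
crop(s,270,200,100,80,7,'pics/s3c.png')"
```

```text
clock: 3.67
ee_pos: [524.8, -168.8, 72.5]
orientation: [[0.991, 0.136, 0.002], [0.136, -0.991, -0.01], [0.001, 0.01, -1.0]]
wrist_force: [0.4, 0.3, 0.7]
finger_gap: 0.2
t 3.67 tcp [ 524.8 -168.8   72.5] local 43.4 -30.6 yaw 7.84 tz [ 0.002 -0.01  -1.   ] F [0.37 0.3  0.72] gap 0.2
shift tool mm [-1.4 -5.6 -1.6]
```

View pics/s3c.png

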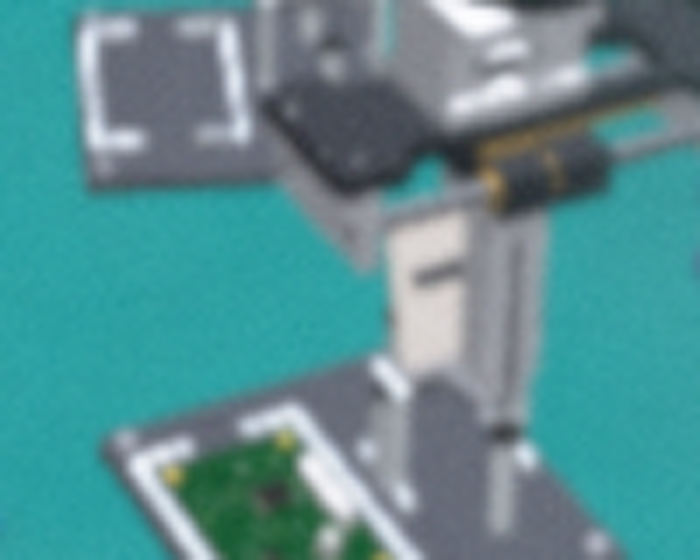

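```bash

python3 -m handwheel '[[0,[0,0,-0.02],[0,0,0]],[0,[0,0,-0.03],[-0.6,0,0]],[0,[0,0,-0.03],[0,0,0]],[0,[0,0,-0.01],[0,0,0]],[0,[0,-0.02,0],[0,0,0]],[0,[0,-0.03,0],[0,0,0]],[0,[0,-0.03,0],[0,0,0]],[0,[0,-0.015,0],[0,0,0]],[0,[0,0,0],[0,0,0]]]'
python3 -c "
from h import *
st(42,65,105)
s=ctrl.snapshot('side')
crop(s,270,180,100,100,6,'pics/s4c.png')"
```

```text
clock: 4.47
ee_pos: [509.8, -72.4, 160.1]
orientation: [[0.991, 0.131, -0.001], [0.131, -0.991, -0.022], [-0.004, 0.022, -1.0]]
wrist_force: [0.0, 0.3, -0.2]
finger_gap: 0.5
t 4.47 tcp [509.8 -72.4 160.1] local 41.9 66.9 yaw 7.53 tz [-0.001 -0.022 -1.   ] F [ 0.01  0.25 -0.15] gap 0.5
shift tool mm [ 0.3  0.7 55.1]
```

View pics/s4c.png

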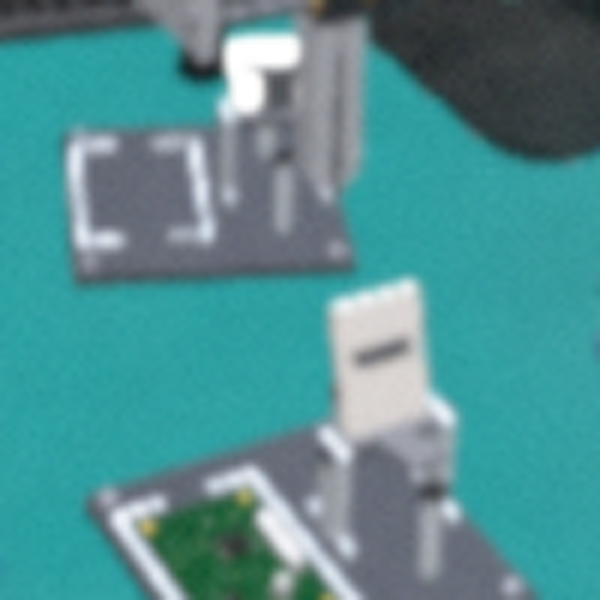

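```bash

python3 -m handwheel '[[0,[0,0,0.025],[1.2,0,0]],[0,[0,0,0.02],[0,0,0]],[0,[0,0,0.006],[0,0,0]],[0,[0,0.012,0],[0,0,0]],[0,[0,0.012,0],[0,0,0]],[0,[0,0.01,0],[0,0,0]],[0,[0,0.008,0],[0,0,0]]]'
python3 -c "
from h import *
st(42,0,105)"
```

```text
clock: 5.1
ee_pos: [517.1, -124.1, 108.4]
orientation: [[0.991, 0.13, -0.001], [0.13, -0.991, -0.006], [-0.002, 0.006, -1.0]]
wrist_force: [-0.7, 0.4, 0.4]
finger_gap: 0.8
t 5.1 tcp [ 517.1 -124.1  108.4] local 42.0 14.7 yaw 7.48 tz [-0.001 -0.006 -1.   ] F [-0.67  0.41  0.37] gap 0.8
shift tool mm [ 0.2 14.7  3.5]
```

```bash

python3 -m handwheel '[[0,[0,0.006,0],[0,0,0]],[0,[0,0.006,0.001],[0,0,0]],[0,[0,0.006,0.001],[0,0,0]],[0,[0,0.006,0.001],[0,0,0]],[0,[0,0.006,0.002],[0,0,0]],[0,[0,0.005,0.003],[0,0,0]]]'
python3 -c "
from h import *
st(42,-30,95)
s=ctrl.snapshot('side')
crop(s,270,180,100,100,6,'pics/s5c.png')"
```

```text
clock: 5.6
ee_pos: [524.1, -165.7, 103.8]
orientation: [[0.992, 0.127, 0.005], [0.127, -0.992, -0.007], [0.004, 0.008, -1.0]]
wrist_force: [-0.1, 0.9, 0.4]
finger_gap: 0.3
t 5.6 tcp [ 524.1 -165.7  103.8] local 43.1 -27.4 yaw 7.28 tz [ 0.005 -0.007 -1.   ] F [-0.12  0.87  0.38] gap 0.3
shift tool mm [-1.1  2.5  8.8]
```

View pics/s5c.png

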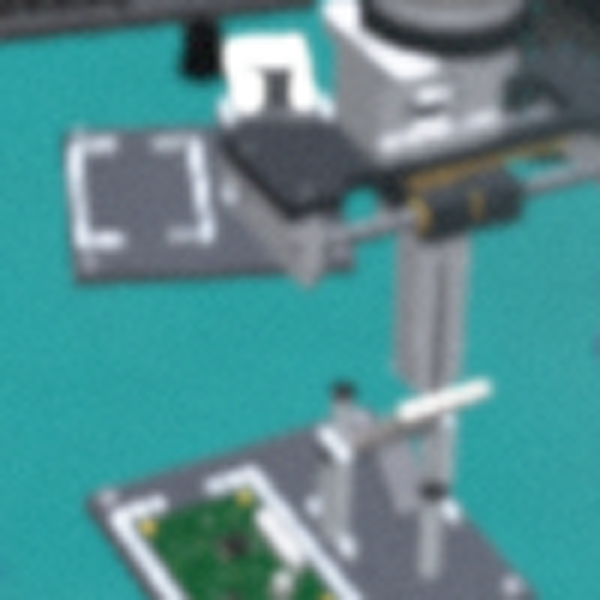

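```bash

python3 -m handwheel '[[0,[0,0.005,0.003],[0,0,0]],[0,[0,0.004,0.005],[0,0,0]],[0,[0,0.003,0.006],[0,0,0]],[0,[0,0.002,0.006],[0,0,0]],[0,[0,0.002,0.005],[0,0,0]],[0,[0,0,0.004],[0,0,0]]]'
python3 -c "
from h import *
st(42,-46,64)"
```

```text
clock: 6.15
ee_pos: [526.7, -184.8, 71.8]
orientation: [[0.992, 0.127, 0.005], [0.127, -0.992, -0.01], [0.004, 0.01, -1.0]]
wrist_force: [1.1, 0.1, 0.1]
finger_gap: 0.6
t 6.15 tcp [ 526.7 -184.8   71.8] local 43.0 -46.7 yaw 7.27 tz [ 0.005 -0.01  -1.   ] F [1.06 0.14 0.09] gap 0.6
shift tool mm [-1.1 -0.8  7.8]
```

```bash

python3 -m handwheel '[[0,[0,0,0.003],[0,0,0]],[0,[0,0,0.003],[0,0,0]],[0,[0,0,0.002],[0,0,0]]]'
python3 -c "
from h import *
st(42,-46,63)
s=ctrl.snapshot('side')
crop(s,270,180,100,100,6,'pics/s6c.png')"
```

```text
clock: 6.4
ee_pos: [526.4, -184.7, 62.3]
orientation: [[0.992, 0.127, 0.004], [0.127, -0.992, -0.009], [0.003, 0.01, -1.0]]
wrist_force: [-3.2, 0.9, 13.4]
finger_gap: 0.8
t 6.4 tcp [ 526.4 -184.7   62.3] local 42.8 -46.7 yaw 7.28 tz [ 0.004 -0.009 -1.   ] F [-3.2   0.93 13.39] gap 0.8
shift tool mm [-0.8 -0.6 -0.7]
```

View pics/s6c.png

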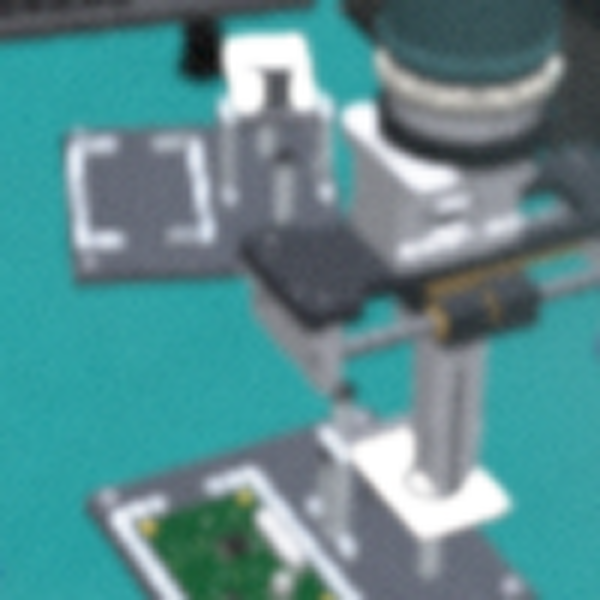

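```bash

python3 -m handwheel '[[0,[0,0,-0.006],[0,0,0]],[0,[0,0,-0.02],[0,0,0]],[0,[0,0,-0.035],[0,0,0]],[0,[0,0,-0.04],[0,0,0]],[0,[0,0,-0.04],[0,0,0]],[0,[-0.025,0.03,0],[0,0,0]],[0,[-0.025,0.03,0],[0,0,0]],[0,[-0.025,0.03,0],[0,0,0]],[0,[-0.025,0.03,0],[0,0,0]],[0,[-0.025,0.03,0],[0,0,0]]]'
python3 -m handwheel '[[0,[-0.025,0.03,0],[0,0,0]],[0,[-0.025,0.03,0],[0,0,0]],[0,[-0.025,0.03,0],[0,0,0]],[0,[-0.02,0.02,0],[0,0,0]],[0,[0,0,0],[0,0,0]],[0,[0,0,0],[0,0,0]]]'
python3 -c "
from h import *
st()
s=ctrl.snapshot('side'); t=ctrl.snapshot('top')
crop(t,360,195,80,75,8,'pics/t7c.png');crop(s,270,180,100,100,6,'pics/s7c.png'); cv2.imwrite('pics/t7.png',t[:,:,::-1])"
```

```text
clock: 7.28
ee_pos: [423.1, -345.2, 214.9]
orientation: [[0.989, 0.147, 0.008], [0.147, -0.989, -0.01], [0.006, 0.011, -1.0]]
wrist_force: [1.2, -1.1, -0.2]
finger_gap: 0.4
clock: 7.78
ee_pos: [336.1, -478.7, 217.9]
orientation: [[0.99, 0.139, 0.009], [0.139, -0.99, -0.014], [0.007, 0.015, -1.0]]
wrist_force: [0.6, -0.8, -1.1]
finger_gap: 0.4
t 7.78 tcp [ 336.1 -478.7  217.9] local -186.6 -311.3 yaw 7.99 tz [ 0.009 -0.014 -1.   ] F [ 0.64 -0.85 -1.09] gap 0.4
```

View pics/t7c.png

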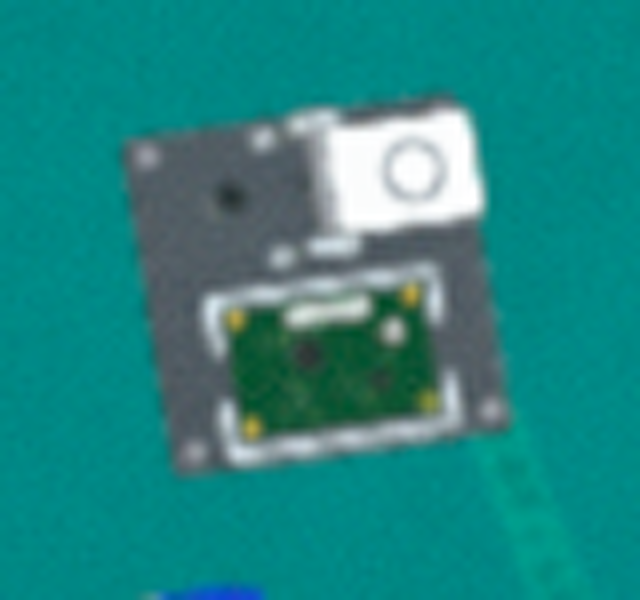

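View pics/s7c.png

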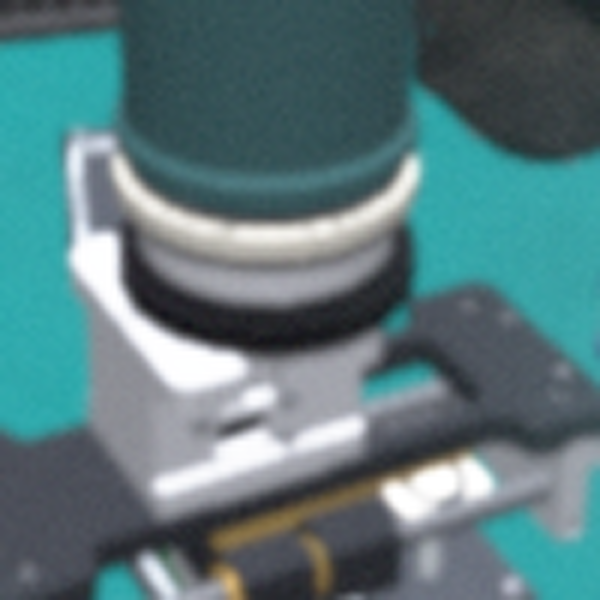

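View pics/t7.png

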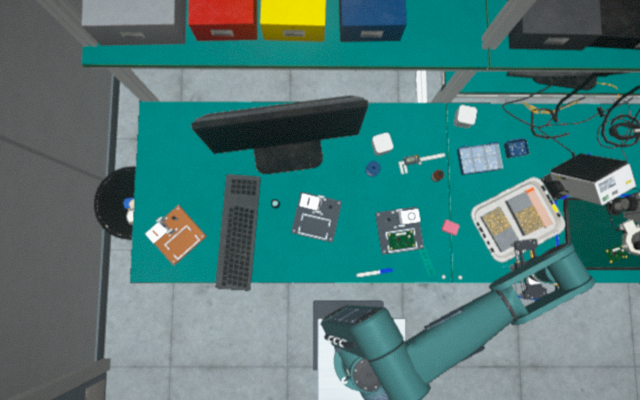

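```bash

python3 -c "
from h import *
T=lambda x,y:((x+.5)/8-.5+360,(y+.5)/8-.5+195)
for q in [(472,108),(485,212)]:
  d=onz('top',*T(*q),60)[:2]-O; print(d@EX,d@EY)
st(); ctrl.job_done()"
```

```text
66.90329293814837 -74.11606829655534
18.796133237666645 -72.11488247198044
t 7.88 tcp [ 337.  -477.7  217.9] local -185.6 -310.4 yaw 8.12 tz [ 0.009 -0.014 -1.   ] F [0.09 0.48 1.14] gap 0.8
the job is handed in; nothing more can be done
```

The loaded stand's flag is flipped over its pivot, lies on the rest on the other side and shows the ring mark. The job was handed in at about 7.9 s.

I raised the paddle by its thumb tab with the closed fingertips, pushed it past upright from behind, then pressed it down.

**Flatness:** the fingertips met firm resistance of about 13 N at z = 62.3 mm, against 62.5 mm for a flat paddle. I did not confirm flatness independently in the side view, because the gripper partly hid the stand in the last picture. In the top view, taking the end at z = 60 mm puts it 72–74 mm from the pivot, slightly more than the nominal 70. That is within my pixel and calibration error.

**Surroundings:** in the last top view the loaded stand and board have not moved. The empty stand's flag still shows its bar, the surrounding items look undisturbed, and the arm was clear of everything.

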